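# Load a rubber specimen under the spring clip of a test stage

## Task

Press the stage's long thumb bar down with one fingertip so that the spring clip opens, and with the bar still held down push the specimen holder along its channel with the other fingertip, beneath the clip's foot, until it is fully home against the end stop. Then let the bar go so that the clip comes down on the holder and holds it, and move clear. Only press and push: do not lift or tip the holder, and leave the other things on the bench where they are.

Things in the scene. Friction and masses are not known exactly. Their poses are not given: they have to be found in the camera images.
- stage: Grey loading stage fixed to the bench. Origin: on the bench, below the clip's hinge line. x: push direction, along the channel to the end stop; y: left of it; z up. 10 mm base plate, x -140 to 60, y -68 to 68 mm. Hinge shaft along x at y 0, 34 mm above the bench, between posts (8 x 12 mm, tops at 40 mm) at x -134 and 34 mm. Nothing on it is higher than 60 mm. Place and yaw vary.
- channel (a point): Open rear end of the holder's channel, on its floor: at stage x -135, y -36 mm, 24 mm above the bench; axes as the stage's. The level floor runs 175 mm in +x to the end stop; 48 mm wide between two rails 4 mm thick whose tops stand 8 mm above the floor (32 mm above the bench).
- end_stop (a point): Foot of the end stop's face, on the channel floor in mid channel: at stage x +40, y -36 mm, 24 mm above the bench. The stop is a plate across the channel, 11 mm high above the floor.
- holder: Specimen holder to load: flat aluminium plate 60 (x) x 44 x 12 mm, black rubber disc 29 mm across in its top, about 85 g, lying loose in the channel, long side along it, its front edge short of the clip's foot. Origin: centre of its underside; z up. Fully home its centre is at stage x +10, y -36 mm (30 mm before the end stop) and its rear edge at x -20 mm.
- clip (a joint): Angle of the spring clip, a steel rocker on the hinge shaft, rad: 0 = at rest (foot 4 mm above the channel floor, blocking the 12 mm holder), grows as the thumb bar is pressed, stop at 0.60. The foot clears the holder from 0.26 on; resting on the holder it reads about 0.22. Springs back when let go; pressing at mid bar takes about 2.5 N at the start, 6.5 N at 0.40.
- thumb_bar (a point): Clip's long ribbed thumb bar, steel plate 122 (x) x 32 x 4 mm, on the +y side of the hinge, away from the channel, stage x -130 to -8 mm. At rest it slopes up and outwards at 0.40 rad, its middle 45 mm above the bench. Pressed to 0.40 rad it is level, top 29 mm above the bench, stage y 25 to 57 mm. Press anywhere along it; a fingertip can slide along it. This point: middle of its top.
- clip_foot (a point): Clip's foot, a steel bar 25 mm long (along stage x), 8 mm wide, hanging over the middle of the channel from an arm that crosses from the hinge. It spans stage x +5 to +30 mm at y -36 mm. Pressing the thumb bar raises it. This point: middle of its length, 4 mm above its underside.
- spare_holder: a second, identical specimen holder lying on the bench beside the stage (on its channel side, to the right as seen along the push). Leave it alone. Origin: centre of its underside
- button: loose brown rubber test button, 29 mm across, 12.5 mm high, on the bench beside the thumb bar. Leave it alone. Origin: centre of its underside
- weight: knobbed brass weight, 38 mm across, 47 mm high, on the bench beside the stage. Leave it alone. Origin: centre of its underside
- spatula: lab spatula lying on the bench. Leave it alone
- jar: white jar, 64 mm across, 85 mm high, standing on the bench. Leave it alone. Origin: centre of its underside
- beaker: glass beaker, 68 mm across, 90 mm high, standing on the bench. Leave it alone. Origin: centre of its underside
- bottle: white bottle, 60 mm across, 160 mm high, standing on the bench. Leave it alone. Origin: centre of its underside
Mind the look-alikes: they are no part of the job. What is shaped like the stage but purple is not meant.

How it is judged:
On the way, in this order (a step that is already met when the one before it is completed fails the run):
1. a fingertip holds the thumb bar down and the clip open while the holder is not yet under the foot (value of joint clip above 0.25 rad and contact force between thumb_bar_plate and the fingers above 1 N and x of holder in the frame of stage below -0.02 m), for 0.1 s.
2. the holder is home against the end stop while the bar is still held down (value of joint clip above 0.25 rad and contact force between thumb_bar_plate and the fingers above 1 N and x of holder in the frame of stage above 0.006 m), for 0.1 s.
At the end, for the whole second after the job is handed in: The holder lies flat in the channel within 4 mm of the end stop, at rest, with the released clip's foot pressing on its top (more than 1.5 N, clip at 0.17 to 0.27 rad) (x of holder in the frame of stage between 0.006 and 0.013 m and y of holder in the frame of stage between -0.042 and -0.03 m and z of holder in the frame of stage between 0.021 and 0.028 m and value of joint clip between 0.17 and 0.27 rad and contact force between clip and holder above 1.5 N and angle between holder's own z axis and vertical below 0.06 rad and linear speed of holder below 0.01 m/s); the robot touches nothing.
It fails at once if the holder is lifted (8 mm off the channel floor) or tipped (0.2 rad) (z of holder in the frame of stage above 0.032 m or angle between holder's own z axis and vertical above 0.2 rad).
It fails at once if another thing on the bench is moved by more than 30 mm (distance of any of spare_holder, button, weight, spatula, jar, beaker, bottle from where it was at the start of the episode above 0.03 m).
It also fails if it takes over 35 s, if anything falls off the work surface, if the arm or the gripper's body presses on something with over 40 N, if the wrist force passes 120 N, or if a joint passes its speed limit or range.

## Robot

A 6-joint arm with a two-finger parallel gripper is mounted at the origin on the work surface. World frame = base frame: x ahead of the robot, y to its left, z up, the work surface at z = 0. Lengths are in m, angles in rad, forces in N, time in s.
With the tool pointing down it reaches from about 0.35 to 0.775 m from the base axis. Payload 5.5 kg.
Tool frame: the origin (TCP) lies between the finger pads; the fingertips stand 19 mm ahead of it and the grasp point (between the pads) is the TCP; z points along the fingers, x is the direction in which the jaws open and shut, and the axes are right-handed (so a half turn about z gives the same grasp; the last joint's range is limited). The gripper opens to 85 mm and grips with 20 to 120 N. Pads are 22 mm wide; open, the fingers measure 114 mm over their backs; the gripper's body (76 mm by 85 mm) begins 54 mm behind the grasp point. The pads swing forward as they close: fully open they stand 13 mm farther back than shut.
Start: joints at [1.047, 0.313, 0.046, 1.304, 0, 1.431], TCP at [0.215, 0.533, 0.213] pointing down, gripper open.
Joint ranges: [-2.76, 2.76], [-0.86, 1.69], [-1.03, 1.26], [-2.2, 2.34], [-1.47, 1.5], [-3.14, 3.14]. Speed limits (rad/s): [2.57, 2.57, 3.14, 3.14, 3.14, 3.14].

## Interface

Orientations are given as a unit quaternion [w, x, y, z].
In Python, from workcell import env gives the robot as it stands. The module is installed in compiled form; this text tells all that it offers.
- The arm moves only by the tool carry_out, never from a script. Its argument "steps" is a list of rows, each a list of 7 numbers: the gripper command: -1 is shut, 1 is fully open, values between are in proportion, then the shift along the tool's x, y, z in m, then the turn, a rotation vector about the tool's x, y, z in rad. A call has 1 to 20 rows; each row shifts and turns the commanded pose from where the row before left it, along the tool's axes as they then stand; what a row does not reach is not made up. A row lasts 1/8 s, in which the tool goes at most 62.5 mm and 10.7 degrees, less where a joint would pass 70% of its speed; a pose out of reach is approached as far as the arm can. A call with a gripper value outside its range is refused whole. The fingers move at their own pace and stop on an object; "grip_force" is the grip in N (left out, the last holds). Time passes only in rows, so rows that do not move let the fingers close. It gives the time, the measured TCP pose, the force and the opening at its end, in the units of the state.
- env.get_state(): the state, without advancing time (a new reading comes with each control period).
- env.read_camera(name): name is "scene" or "side" or "wrist"; returns a dict with "color" (384x512x3 uint8, red, green, blue), "K" (3x3 intrinsics, pixels), "R" (3x3) and "t" (3): a world point X has camera coordinates R X + t. Camera axes: x right, y down, z forward; pixel columns grow to the right and rows downward; lengths in m; the calibration is good to about 2 mm. A picture is of the moment at which its call begins. There is no depth.
- env.hand_in(): hands the job in, once; it reports no verdict.
The state is a dict: "clock": time; "joint_pos": joint angles; "qvel": joint speeds; "tau": joint torques, N m; "tcp_pos": TCP position; "orientation": TCP orientation; "wrist_force": force on the tool from outside, world axes, zero at the start; "ft_torque": the same for the moment, N m; "finger_gap": finger opening in m.
Only numpy, scipy, OpenCV 4.12 (cv2) and the standard library are available. Lean on these libraries where they do the work, as an engineer would, in place of code of your own. Each camera call takes 0.05 s, during which the arm holds its last target. There are 200 camera calls.

## Working session

There is one attempt and no reset: what is moved stays moved. The work goes in short steps, Python scripts to look and compute and a tool call to move; the robot and the scene stay as the last step left them, time stands still between calls to the robot, and variables do not carry over. Pictures are saved under pics/ and viewed, about 8 in all and at most 12, crops included, and the job is handed in when it is done.

Besides the shell and the picture viewer there is one more tool, called after "Request:" in YAML: its name, and indented under it one key for each argument. carry_out: Moves the arm, as the interface text tells. Its arguments: {"type":"object","properties":{"steps":{"type":"array","items":{"type":"array","items":{"type":"number"}}},"grip_force":{"type":"number"}},"required":["steps"]}

```bash
mkdir -p pics; python3 - <<'E'
from workcell import env
import cv2,numpy as np
s=env.get_state();print(s['clock'],s['tcp_pos'],s['orientation'],s['finger_gap'])
for n in("scene","side"):
    c=env.read_camera(n);np.savez(f'pics/{n}.npz',**{k:np.array(v) for k,v in c.items()})
    cv2.imwrite(f'pics/{n}1.png',cv2.resize(c['color'][:,:,::-1],(800,600),interpolation=cv2.INTER_CUBIC))
    print(n,c['K'].tolist(),(-c['R'].T@c['t']).round(3))
E
```

```text
0.0 [0.2150395  0.53265785 0.21169651] [ 4.18349990e-04  8.28994749e-01  5.59255612e-01 -8.31714577e-04] 0.08542809341569395
scene [[452.2799157085835, 0.0, 253.43623102109132], [0.0, 452.2799157085835, 189.86680733716983], [0.0, 0.0, 1.0]] [1.047 0.822 0.944]
side [[347.9518702369075, 0.0, 257.3519801468742], [0.0, 347.9518702369075, 188.73521924889732], [0.0, 0.0, 1.0]] [0.392 1.022 0.664]
```

View pics/scene1.png

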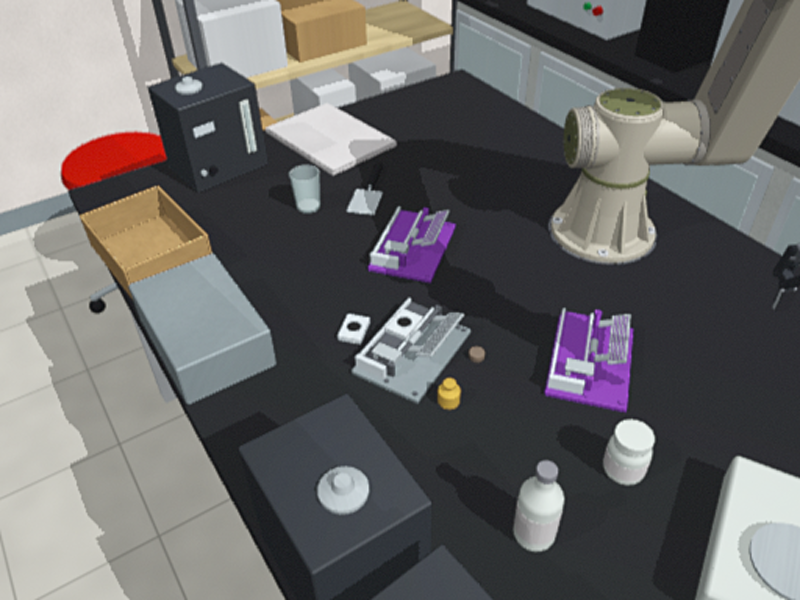

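View pics/side1.png

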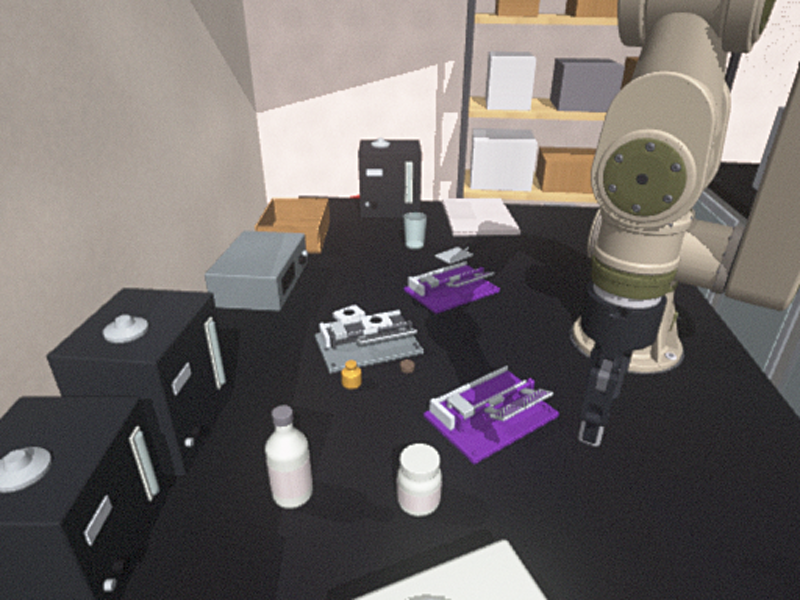

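The grey stage is at about (410,350) in the scene view (800 px wide), with the holder at (403,320), the spare at (353,327), the button at (477,353) and the weight at (449,393). The two purple stages are decoys. I'll enlarge both views.

```bash
python3 - <<'E'
import cv2,numpy as np
a=np.load('pics/scene.npz')['color'][185:260,220:320,::-1]
b=np.load('pics/side.npz')['color'][190:250,195:275,::-1]
a=cv2.resize(a,None,fx=8,fy=8,interpolation=cv2.INTER_CUBIC);b=cv2.resize(b,None,fx=10,fy=10,interpolation=cv2.INTER_CUBIC)
cv2.imwrite('pics/ca.png',a);cv2.imwrite('pics/cb.png',b)
E
```

```text
(no output)
```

View pics/ca.png

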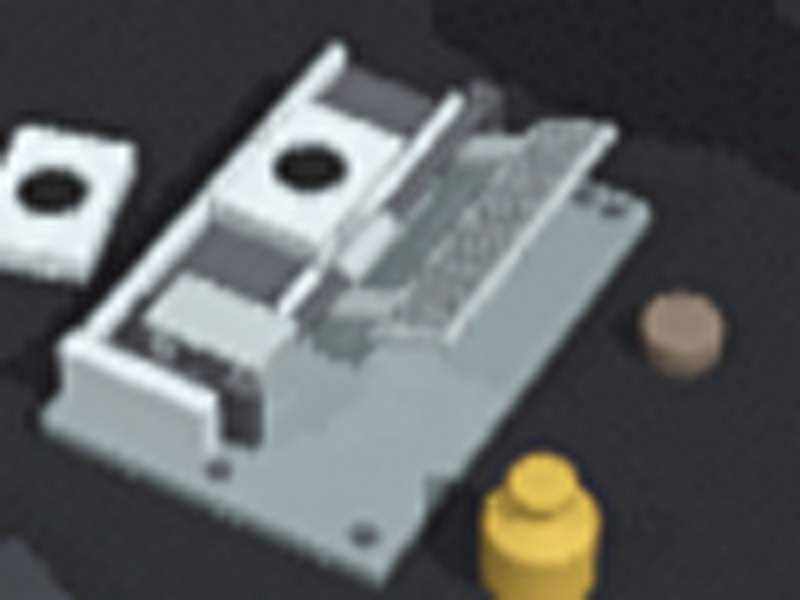

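View pics/cb.png

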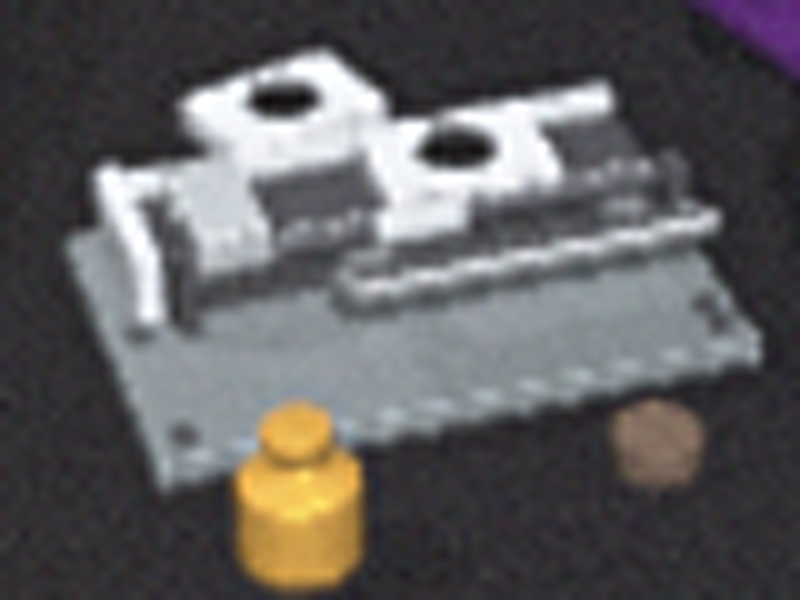

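The crops show the stage base corners, thumb bar corners, and the holder disc at ca (311,168) and cb (457,147). I'll fit the stage pose from these.

```bash
cat > h.py <<'E'
import numpy as np,cv2
def T(p,q):
    c,s=np.cos(p[2]),np.sin(p[2]); return np.array([p[0]+c*q[0]-s*q[1],p[1]+s*q[0]+c*q[1],q[2]])
def proj(c,X):
    v=c['R']@X+c['t'];v=c['K']@v;return v[:2]/v[2]
def ray(c,px,z):
    d=c['R'].T@np.linalg.inv(c['K'])@np.array([*px,1]);o=-c['R'].T@c['t'];return o+d*(z-o[2])/d[2]
E
python3 - <<'E'
from h import *
from scipy.optimize import least_squares
a=np.load('pics/scene.npz');b=np.load('pics/side.npz')
A=lambda u,v:np.array([220+u/8-.44,185+v/8-.44]);B=lambda u,v:np.array([195+u/10-.45,190+v/10-.45])
o=[(.06,-.068,.010),(.06,.068,.010),(-.14,.068,.010),(-.13,.0544,.0516),(-.008,.0544,.0516)]
obs=[(a,A(*p),q) for p,q in zip([(45,417),(383,570),(650,212),(614,128),(450,340)],o)]+[(b,B(*p),q) for p,q in zip([(68,238),(165,485),(762,350),(718,215),(345,292)],o)]
f=lambda p:np.concatenate([proj(c,T(p,np.array(q)))-u for c,u,q in obs])
r0=ray(a,A(383,572),.01);print(r0)
best=min((least_squares(f,[r0[0],r0[1],y],x_scale=[.01,.01,.1]) for y in(0,1.5,3,-1.5)),key=lambda r:r.cost)
p=best.x;print(p,best.cost);print(best.fun.reshape(-1,2).round(2).tolist())
def inv(X):
    c,s=np.cos(p[2]),np.sin(p[2]);d=X[:2]-p[:2];return np.array([c*d[0]+s*d[1],-s*d[0]+c*d[1]])
print('holder',inv(ray(a,A(311,168),.036)),inv(ray(b,B(457,147),.036)))
print('spare',inv(ray(a,A(52,190),.012)),'button',inv(ray(a,A(683,318),.0125)),'weight',inv(ray(a,A(545,480),.047)))
E
```

```text
[0.61190422 0.18293559 0.01      ]
[0.58764129 0.09630941 0.45205322] 3.400674623838522
[[-0.17, 0.21], [0.16, 0.43], [0.91, -0.7], [0.34, -0.11], [0.05, 0.3], [-0.78, 0.09], [-0.84, -1.46], [-0.15, -0.91], [0.07, 0.25], [0.78, -0.07]]
holder [-0.07071499 -0.03788399] [-0.07180153 -0.0382883 ]
spare [-0.03391471 -0.12741348] button [-0.09205146  0.10215658] weight [0.02620466 0.10884858]
```

Fit residuals are about 1 px. The stage is at (0.588, 0.096) with yaw 0.452, and the holder is at stage x −0.071, y −0.038. I'll hover over the start pose with the jaw axis along stage y and the gap at about 66 mm.

Request:
carry_out:
  steps:
    - [0.55,-0.0293,0.0357,0,0,0,0]
    - [0.55,-0.0293,0.0357,0,0,0,0]
    - [0.55,-0.0293,0.0357,0,0,0,0]
    - [0.55,-0.0293,0.0357,0,0,0,0]
    - [0.55,-0.0293,0.0357,0,0,0,0]
    - [0.55,-0.0293,0.0357,0,0,0,0]
    - [0.55,-0.0293,0.0357,0,0,0,0]
    - [0.55,-0.0293,0.0357,0,0,0,0]
    - [0.55,-0.0293,0.0357,0,0,0,0]
    - [0.55,-0.0293,0.0357,0,0,0,0]
    - [0.55,-0.0293,0.0357,0,0,0,0]
    - [0.55,-0.0293,0.0357,0,0,0,0]
    - [0.55,0,0,0.02,0,0,-0.167]
    - [0.55,0,0,0.02,0,0,-0.167]
    - [0.55,0,0,0.02,0,0,-0.167]
    - [0.55,0,0,0.02,0,0,-0.167]
    - [0.55,0,0,0.0,0,0,-0.168]
    - [0.55,0,0,0,0,0,0]

```text
clock: 2.35
tcp_pos: [0.4804, 0.0468, 0.132]
orientation: [-0.001, 0.531, 0.847, -0.0]
wrist_force: [0.0, 0.4, -0.2]
finger_gap: 0.066
```

```bash
cat >> h.py <<'E'
P=[0.58764,0.09631,0.45205]
def stage(p=P):
    from workcell import env
    from scipy.spatial.transform import Rotation as Ro
    s=env.get_state();X=s['tcp_pos'];c,sn=np.cos(p[2]),np.sin(p[2]);d=X[:2]-p[:2]
    w,x,y,z=s['orientation'];M=Ro.from_quat([x,y,z,w]).as_matrix()
    S=np.array([[c,sn,0],[-sn,c,0],[0,0,1]])
    print('t',s['clock'],'tcp stage',np.array([c*d[0]+sn*d[1],-sn*d[0]+c*d[1],X[2]]).round(4),'gap',round(s['finger_gap'],4),'F(stage)',(S@s['wrist_force']).round(2))
    print('tool axes in stage (cols)\n',(S@M).round(4))
E
python3 - <<'E'
from h import *
from workcell import env
stage()
c=env.read_camera('wrist');np.savez('pics/w.npz',**{k:np.array(v) for k,v in c.items()})
cv2.imwrite('pics/w1.png',cv2.resize(c['color'][:,:,::-1],(800,600),interpolation=cv2.INTER_CUBIC))
E
```

```text
t 2.35 tcp stage [-0.1181  0.0023  0.132 ] gap 0.066 F(stage) [ 0.19  0.33 -0.23]
tool axes in stage (cols)
 [[ 1.7e-03  1.0e+00 -1.1e-03]
 [ 1.0e+00 -1.7e-03  7.0e-04]
 [ 7.0e-04 -1.1e-03 -1.0e+00]]
```

View pics/w1.png

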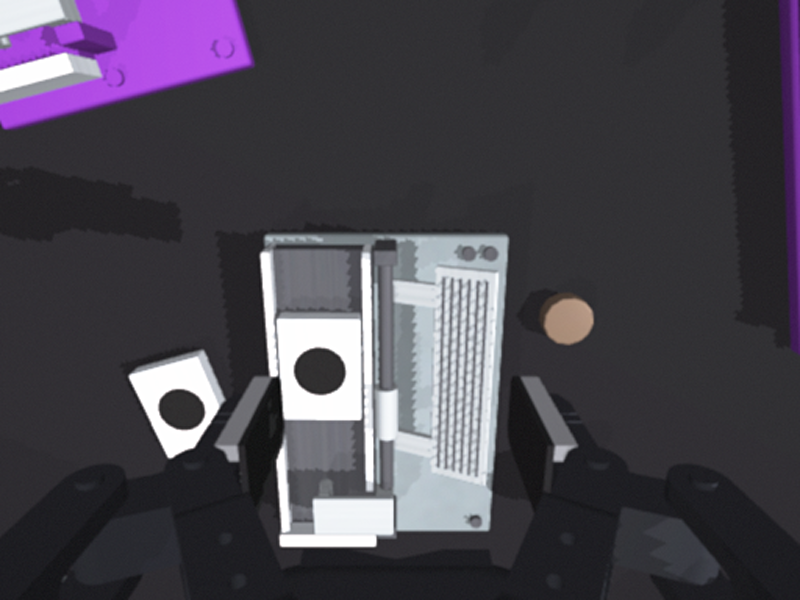

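The wrist view shows the stage's rear corners at (265,234) and (508,235), the bar's outer corners at (498,270) and (486,484), and the disc at (320,371). This gives a quick check of the pose.

```bash
python3 - <<'E'
from h import *
from scipy.optimize import least_squares
w=np.load('pics/w.npz')
W=lambda u,v:np.array([(u+.5)/1.5625-.5,(v+.5)/1.5625-.5])
L=[((265,234),(-.14,-.068,.01)),((508,235),(-.14,.068,.01)),((491,530),(.06,.068,.01)),((498,270),(-.13,.0544,.0516)),((486,484),(-.008,.0544,.0516)),((362,248),(-.135,-.012,.032)),((262,251),(-.135,-.064,.032))]
f=lambda p:np.concatenate([proj(w,T(p,np.array(q)))-W(*u) for u,q in L])
r=least_squares(f,P,x_scale=[.01,.01,.1]);p=r.x;print(p,r.fun.reshape(-1,2).round(1).tolist())
for p in(P,p):
    c,s=np.cos(p[2]),np.sin(p[2])
    for u in((320,371),(278,314),(360,314)):
        d=ray(w,W(*u),.036)[:2]-p[:2];print(u,c*d[0]+s*d[1],-s*d[0]+c*d[1])
    stage(p)
E
```

```text
[0.58617316 0.0930825  0.45153603] [[-1.4, -0.5], [1.4, -1.4], [-0.2, 0.4], [0.6, -0.2], [-0.0, 0.5], [0.3, 1.7], [-0.7, -0.1]]
(320, 371) -0.07205177984035442 -0.03835289276865128
(278, 314) -0.10487364719114932 -0.05886483330538693
(360, 314) -0.10477916282150676 -0.01595077714642043
t 2.4 tcp stage [-0.1178  0.0022  0.1324] gap 0.0663 F(stage) [-0.18  0.1   0.21]
tool axes in stage (cols)
 [[ 3.e-03  1.e+00 -4.e-04]
 [ 1.e+00 -3.e-03  4.e-04]
 [ 4.e-04 -4.e-04 -1.e+00]]
(320, 371) -0.06930391860024548 -0.036125939009086616
(278, 314) -0.10211523905251421 -0.0566547463576465
(360, 314) -0.10204281131902847 -0.013740647304602657
t 2.4 tcp stage [-0.1151  0.0044  0.1324] gap 0.0663 F(stage) [-0.18  0.1   0.21]
tool axes in stage (cols)
 [[ 2.5e-03  1.0e+00 -4.0e-04]
 [ 1.0e+00 -2.5e-03  4.0e-04]
 [ 4.0e-04 -4.0e-04 -1.0e+00]]
```

Taking the wrist fit, since its holder y of −36 agrees with the channel. I'll shift 4 mm back and 3 mm right, then go down to just above the bar.

Request:
carry_out:
  steps:
    - [0.55,-0.003,-0.004,0.02,0,0,0]
    - [0.55,0,0,0.02,0,0,0]
    - [0.55,0,0,0.018,0,0,0]
    - [0.55,0,0,0.002,0,0,0]
    - [0.55,0,0,0,0,0,0]

```text
clock: 3.02
tcp_pos: [0.479, 0.0423, 0.0731]
orientation: [0.0, 0.531, 0.847, 0.0]
wrist_force: [0.2, -0.7, 0.6]
finger_gap: 0.0662
```

```bash
sed -i 's/^P=.*/P=[0.58617,0.09308,0.45154]/' h.py; python3 - <<'E'
from h import *
from workcell import env
stage()
c=env.read_camera('wrist');s=env.read_camera('side')
im=np.hstack([cv2.resize(c['color'][170:384,150:350],(400,428),interpolation=cv2.INTER_CUBIC),cv2.resize(s['color'][170:270,180:280],(400,428),interpolation=cv2.INTER_CUBIC)])
cv2.imwrite('pics/w2.png',im[:,:,::-1])
E
```

```text
t 3.025 tcp stage [-0.1186  0.0011  0.0731] gap 0.0662 F(stage) [-0.13 -0.68  0.63]
tool axes in stage (cols)
 [[ 5.e-04  1.e+00  5.e-04]
 [ 1.e+00 -5.e-04 -2.e-04]
 [-2.e-04  5.e-04 -1.e+00]]
```

View pics/w2.png

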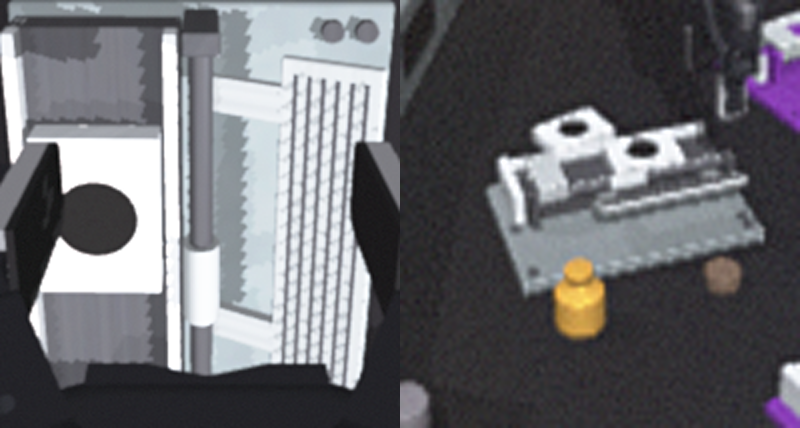

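The side view seems to show the finger farther from the bar than expected, so I'll check by projection.

```bash
python3 - <<'E'
from h import *
from workcell import env
X=env.get_state()['tcp_pos']
for n in('side','wrist','scene'):
    c=env.read_camera(n)
    f=(lambda u:((u-[180,170])*4+[400,0])*[1,1.07]) if n=='side' else (lambda u:(u-[150,170])*2) if n=='wrist' else (lambda u:u)
    print(n,'cam',(-c['R'].T@c['t']).round(3),'axis',c['R'][2].round(2))
    for nm,q in(('barrear',(-.13,.0544,.0516)),('bar finger tip',(-.1186,.042,.058)),('bf tip rear',(-.13,.049,.056)),('chan tip',(-.1186,-.038,.058)),('holder',(-.069,-.036,.036)),('hole',(-.1,.058,.01))):
        print(nm,f(proj(c,T(P,np.array(q)))).round(1))
    if n=='scene':cv2.imwrite('pics/s3.png',cv2.resize(c['color'][170:270,210:343,::-1],(798,600),interpolation=cv2.INTER_CUBIC))
E
```

```text
side cam [0.392 1.022 0.664] axis [ 0.08 -0.87 -0.49]
barrear [747.8 174.6]
bar finger tip [729.1 161.8]
bf tip rear [745.4 166. ]
chan tip [695.2 110.7]
holder [641.  146.6]
hole [714.  230.6]
wrist cam [0.409 0.008 0.234] axis [ 0.27  0.13 -0.95]
barrear [388.8  65.4]
bar finger tip [348.2 110.3]
bf tip rear [373.9  70.7]
chan tip [ 70.  110.3]
holder [ 97.2 217.8]
hole [361.8 103.7]
scene cam [1.047 0.822 0.944] axis [-0.39 -0.63 -0.67]
barrear [296.4 199.6]
bar finger tip [290.8 198.9]
bf tip rear [294.8 197.9]
chan tip [266.5 189.5]
holder [258.5 205.3]
hole [292.1 216.7]
```

View pics/s3.png

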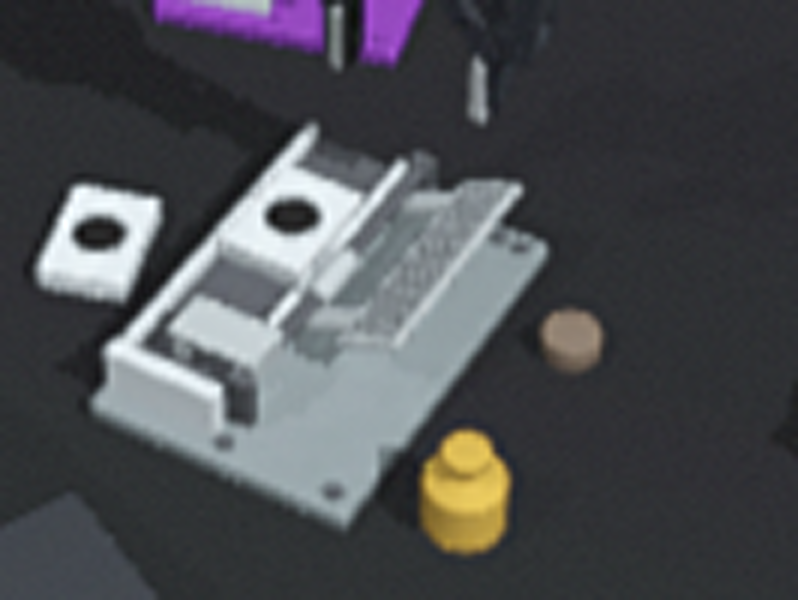

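```bash
python3 - <<'E'
from h import *
from workcell import env
a=np.load('pics/scene.npz');b=np.load('pics/side.npz')
def tri(l):
    A=[];y=[]
    for c,u in l:
        M=c['K']@np.c_[c['R'],c['t']]
        for k in(0,1):
            r=u[k]*M[2]-M[k];A.append(r[:3]);y.append(-r[3])
    return np.linalg.lstsq(np.array(A),np.array(y),rcond=None)[0]
X=tri([(a,(290,190)),(b,(263.3,196.9))]);c,s=np.cos(P[2]),np.sin(P[2]);d=X[:2]-P[:2]
print('tri tip',X,'stage',c*d[0]+s*d[1],-s*d[0]+c*d[1])
for z in(.19,.212,.232): print('start tip z',z,proj(b,np.array([.215,.533,z]))*1.5625)
E
```

```text
tri tip [0.46097534 0.07366522 0.09136458] stage -0.12111884775420795 0.037159949169392886
start tip z 0.19 [587.12928017 448.66866984]
start tip z 0.212 [590.42159847 434.85368446]
start tip z 0.232 [593.5141807 421.876817 ]
```

```bash
python3 - <<'E'
from h import *
from workcell import env
c=env.read_camera('scene')['color'][165:215,250:310,::-1].astype(float)
s=env.read_camera('side')['color'][165:225,235:285,::-1].astype(float)
g=lambda i:np.clip(255*(i/255)**.4,0,255).astype(np.uint8)
cv2.imwrite('pics/e.png',np.hstack([cv2.resize(g(c),(480,400),interpolation=cv2.INTER_CUBIC),cv2.resize(g(s),(320,400),interpolation=cv2.INTER_CUBIC)]))
E
```

```text
(no output)
```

View pics/e.png

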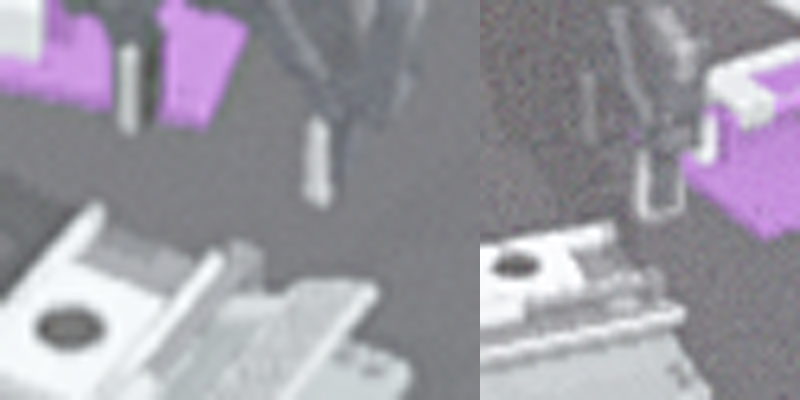

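```bash
python3 - <<'E'
from h import *
b=np.load('pics/side.npz');a=np.load('pics/scene.npz');w=np.load('pics/w.npz')
from workcell import env
n=env.read_camera('wrist');K=n['K'];print('f',K[0,0])
d=K[0,0]*.066/149;print('pad depth',d)
for px in((57,145),(355,150)):
    u=np.array([150+px[0]/2,170+px[1]/2,1]);v=np.linalg.inv(K)@u*d;X=n['R'].T@(v-n['t']);c,s=np.cos(P[2]),np.sin(P[2]);e=X[:2]-P[:2];print(X,c*e[0]+s*e[1],-s*e[0]+c*e[1])
for z in(.19,.206,.22,.23):print(z,proj(b,np.array([.234,.579,z]))*1.5625, proj(a,np.array([.234,.579,z]))*1.5625)
print(env.get_state()['joint_pos'])
E
```

```text
f 332.8613053545094
pad depth 0.1474419204926015
[0.48350685 0.00802128 0.10026939] -0.12948937117162612 -0.03173657163376645
[0.45560642 0.06784276 0.10069687] -0.1284903092425951 0.034263772582562406
0.19 [577.9630217  477.80580981] [805.47897511 383.55337597]
0.206 [580.37825645 467.54794263] [809.79778315 375.8225488 ]
0.22 [582.54456263 458.34731276] [813.65609329 368.91603002]
0.23 [584.12321636 451.64253168] [816.45865224 363.89934516]
[-7.90871989e-02  2.24916321e-01 -4.32730832e-01  9.12478555e-01
  7.58492206e-05 -5.31191298e-01]
```

Scene, side and wrist views agree that the fingertips are about 17–20 mm higher than the TCP reading implies, and that x/y is right. I'll go down in stages and watch the force.

Request:
carry_out:
  steps:
    - [0.55,0,0,0.005,0,0,0]
    - [0.55,0,0,0.005,0,0,0]
    - [0.55,0,0,0.004,0,0,0]
    - [0.55,0,0,0,0,0,0]

```text
clock: 3.92
tcp_pos: [0.4782, 0.0424, 0.058]
orientation: [-0.001, 0.531, 0.848, -0.0]
wrist_force: [0.0, -0.5, 0.1]
finger_gap: 0.0665
```

Request:
carry_out:
  steps:
    - [0.55,0,0,0.004,0,0,0]
    - [0.55,0,0,0.004,0,0,0]
    - [0.55,0,0,0,0,0,0]

```text
clock: 4.3
tcp_pos: [0.4783, 0.0424, 0.0502]
orientation: [-0.0, 0.531, 0.848, -0.0]
wrist_force: [0.1, 0.6, -0.4]
finger_gap: 0.0662
```

Request:
carry_out:
  steps:
    - [0.55,0,0,0.004,0,0,0]
    - [0.55,0,0,0.004,0,0,0]
    - [0.55,0,0,0.004,0,0,0]
    - [0.55,0,0,0.004,0,0,0]
    - [0.55,0,0,0,0,0,0]

```text
clock: 4.92
tcp_pos: [0.4783, 0.0424, 0.0342]
orientation: [-0.0, 0.531, 0.848, -0.0]
wrist_force: [0.0, -0.3, -0.3]
finger_gap: 0.0664
```

```bash
python3 - <<'E'
from h import *
from workcell import env
stage()
c=env.read_camera('scene')['color'][180:240,240:310,::-1]
s=env.read_camera('side')['color'][185:245,205:275,::-1]
cv2.imwrite('pics/e2.png',np.hstack([cv2.resize(i,(400,343),interpolation=cv2.INTER_CUBIC) for i in(c,s)]))
E
```

```text
t 4.925 tcp stage [-0.1192  0.0015  0.0342] gap 0.0664 F(stage) [-0.08 -0.29 -0.34]
tool axes in stage (cols)
 [[-6.e-04  1.e+00 -7.e-04]
 [ 1.e+00  6.e-04  5.e-04]
 [ 5.e-04 -7.e-04 -1.e+00]]
```

View pics/e2.png

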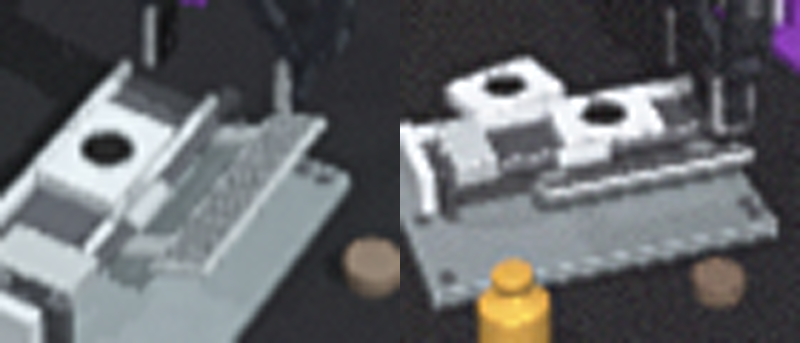

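Request:
carry_out:
  steps:
    - [0.55,0,0,0.003,0,0,0]
    - [0.55,0,0,0.003,0,0,0]
    - [0.55,0,0,0,0,0,0]

```text
clock: 5.4
tcp_pos: [0.4783, 0.0424, 0.0283]
orientation: [-0.0, 0.531, 0.848, -0.0]
wrist_force: [0.6, 0.2, 0.2]
finger_gap: 0.0662
```

Request:
carry_out:
  steps:
    - [0.55,0,0,0.002,0,0,0]
    - [0.55,0,0,0.002,0,0,0]
    - [0.55,0,0,0,0,0,0]

```text
clock: 5.78
tcp_pos: [0.4785, 0.0424, 0.0244]
orientation: [-0.0, 0.531, 0.848, -0.0]
wrist_force: [-0.1, 0.8, 0.2]
finger_gap: 0.0659
```

Request:
carry_out:
  steps:
    - [0.55,0,0,0.002,0,0,0]
    - [0.55,0,0,0.001,0,0,0]
    - [0.55,0,0,0,0,0,0]

```text
clock: 6.15
tcp_pos: [0.4785, 0.0423, 0.0215]
orientation: [-0.0, 0.531, 0.848, 0.0]
wrist_force: [-0.1, 0.4, -1.0]
finger_gap: 0.0665
```

Request:
carry_out:
  steps:
    - [0.55,0,0,0.002,0,0,0]
    - [0.55,0,0,0.001,0,0,0]
    - [0.55,0,0,0,0,0,0]

```text
clock: 6.52
tcp_pos: [0.4788, 0.0424, 0.0187]
orientation: [0.0, 0.531, 0.848, 0.0]
wrist_force: [-0.0, 0.4, 2.5]
finger_gap: 0.0664
```

```bash
python3 - <<'E'
from h import *
from workcell import env
stage()
c=env.read_camera('scene')['color'][180:240,240:310,::-1]
s=env.read_camera('side')['color'][185:245,205:275,::-1]
cv2.imwrite('pics/e3.png',np.hstack([cv2.resize(i,(400,343),interpolation=cv2.INTER_CUBIC) for i in(c,s)]))
E
```

```text
t 6.525 tcp stage [-0.1187  0.0013  0.0187] gap 0.0664 F(stage) [0.18 0.37 2.47]
tool axes in stage (cols)
 [[-7.e-04  1.e+00  5.e-04]
 [ 1.e+00  7.e-04  1.e-04]
 [ 1.e-04  5.e-04 -1.e+00]]
```

View pics/e3.png

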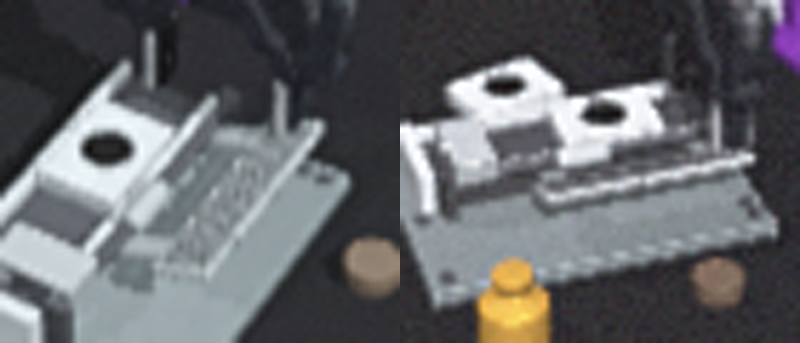

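Contact came at TCP z ≈ 0.020 with Fz 2.5 N, where the bar top is about 0.048. That puts the tip roughly 28 mm above the reported TCP, so I'll press to TCP z ≈ 0.001 in two parts.

Request:
carry_out:
  steps:
    - [0.55,0,0,0.002,0,0,0]
    - [0.55,0,0,0.002,0,0,0]
    - [0.55,0,0,0.002,0,0,0]
    - [0.55,0,0,0.002,0,0,0]
    - [0.55,0,0,0,0,0,0]

```text
clock: 7.25
tcp_pos: [0.4786, 0.0425, 0.0105]
orientation: [-0.0, 0.531, 0.848, 0.0]
wrist_force: [-0.3, 2.0, 4.2]
finger_gap: 0.0667
```

Request:
carry_out:
  steps:
    - [0.55,0,0,0.002,0,0,0]
    - [0.55,0,0,0.002,0,0,0]
    - [0.55,0,0,0.002,0,0,0]
    - [0.55,0,0,0,0,0,0]

```text
clock: 7.75
tcp_pos: [0.4787, 0.0424, 0.0045]
orientation: [0.0, 0.531, 0.848, 0.0]
wrist_force: [-0.4, 2.4, 5.3]
finger_gap: 0.0667
```

Request:
carry_out:
  steps:
    - [0.55,0,0,0.002,0,0,0]
    - [0.55,0,0,0.0015,0,0,0]
    - [0.55,0,0,0,0,0,0]

```text
clock: 8.12
tcp_pos: [0.4789, 0.042, 0.0013]
orientation: [0.0, 0.531, 0.848, -0.0]
wrist_force: [-0.1, 0.2, 7.6]
finger_gap: 0.0659
```

```bash
python3 - <<'E'
from h import *
from workcell import env
stage()
c=env.read_camera('scene')['color'][180:240,240:310,::-1]
s=env.read_camera('wrist')['color'][150:384,150:350,::-1]
cv2.imwrite('pics/e4.png',np.hstack([cv2.resize(c,(467,400),interpolation=cv2.INTER_CUBIC),cv2.resize(s,(333,400),interpolation=cv2.INTER_CUBIC)]))
E
```

```text
t 8.125 tcp stage [-0.1188  0.0008  0.0013] gap 0.0659 F(stage) [0.03 0.19 7.58]
tool axes in stage (cols)
 [[-5.e-04  1.e+00  3.e-04]
 [ 1.e+00  5.e-04 -8.e-04]
 [-8.e-04  3.e-04 -1.e+00]]
```

View pics/e4.png

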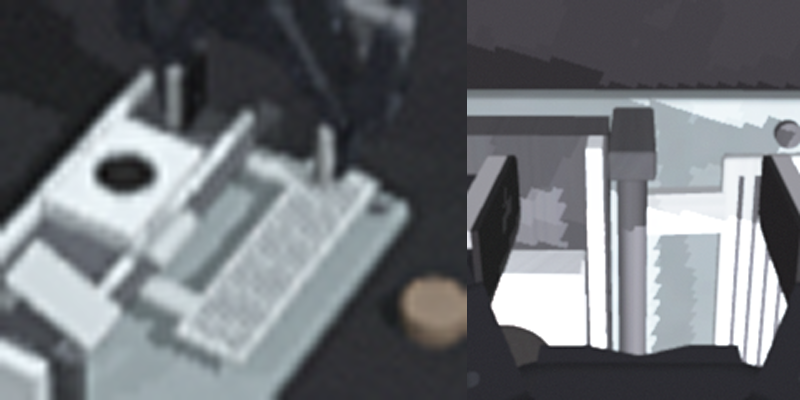

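The bar is level, the foot is raised, and the channel finger stands in the channel behind the holder. Now I push along tool +y.

Request:
carry_out:
  steps:
    - [0.55,0,0.004,0,0,0,0]
    - [0.55,0,0.006,0,0,0,0]
    - [0.55,0,0.006,0,0,0,0]
    - [0.55,0,0.006,0,0,0,0]
    - [0.55,0,0.006,0,0,0,0]
    - [0.55,0,0.006,0,0,0,0]
    - [0.55,0,0,0,0,0,0]

```text
clock: 9.1
tcp_pos: [0.508, 0.0567, 0.0008]
orientation: [-0.001, 0.531, 0.848, -0.001]
wrist_force: [-3.5, -0.6, 7.4]
finger_gap: 0.0664
```

```bash
python3 -c "
from h import *;stage()"
```

```text
t 9.1 tcp stage [-0.0862  0.0014  0.0008] gap 0.0664 F(stage) [-3.41  1.03  7.42]
tool axes in stage (cols)
 [[-7.0e-04  1.0e+00 -2.8e-03]
 [ 1.0e+00  7.0e-04 -1.0e-04]
 [-1.0e-04 -2.8e-03 -1.0e+00]]
```

Request:
carry_out:
  steps:
    - [0.55,0,0.006,0,0,0,0]
    - [0.55,0,0.006,0,0,0,0]
    - [0.55,0,0.006,0,0,0,0]
    - [0.55,0,0.006,0,0,0,0]
    - [0.55,0,0.006,0,0,0,0]
    - [0.55,0,0.006,0,0,0,0]
    - [0.55,0,0.006,0,0,0,0]
    - [0.55,0,0,0,0,0,0]

```text
clock: 10.1
tcp_pos: [0.5458, 0.075, 0.0008]
orientation: [-0.001, 0.531, 0.848, -0.001]
wrist_force: [-2.8, -0.1, 7.3]
finger_gap: 0.066
```

```bash
python3 -c "
from h import *;stage()"
```

```text
t 10.1 tcp stage [-0.0442  0.0013  0.0008] gap 0.066 F(stage) [-2.55  1.11  7.34]
tool axes in stage (cols)
 [[-8.0e-04  1.0e+00 -2.7e-03]
 [ 1.0e+00  8.0e-04 -2.0e-04]
 [-2.0e-04 -2.7e-03 -1.0e+00]]
```

Request:
carry_out:
  steps:
    - [0.55,0,0.003,0,0,0,0]
    - [0.55,0,0.003,0,0,0,0]
    - [0.55,0,0,0,0,0,0]

```text
clock: 10.48
tcp_pos: [0.5508, 0.0774, 0.0008]
orientation: [-0.001, 0.531, 0.848, -0.001]
wrist_force: [-5.1, -1.1, 7.5]
finger_gap: 0.0664
```

```bash
python3 -c "
from h import *;stage()"
```

```text
t 10.475 tcp stage [-0.0387  0.0013  0.0008] gap 0.0664 F(stage) [-5.04  1.2   7.55]
tool axes in stage (cols)
 [[-6.0e-04  1.0e+00 -3.4e-03]
 [ 1.0e+00  6.0e-04 -2.0e-04]
 [-2.0e-04 -3.4e-03 -1.0e+00]]
```

Request:
carry_out:
  steps:
    - [0.55,0,0.003,0,0,0,0]
    - [0.55,0,0,0,0,0,0]

```text
clock: 10.72
tcp_pos: [0.5534, 0.0787, 0.0007]
orientation: [-0.001, 0.531, 0.848, -0.002]
wrist_force: [-4.3, -1.5, 7.1]
finger_gap: 0.0662
```

Request:
carry_out:
  steps:
    - [0.55,0,0.003,0,0,0,0]
    - [0.55,0,0,0,0,0,0]

```text
clock: 10.98
tcp_pos: [0.5561, 0.08, 0.0007]
orientation: [-0.001, 0.531, 0.848, -0.002]
wrist_force: [-4.3, -2.6, 7.5]
finger_gap: 0.0662
```

```bash
python3 - <<'E'
from h import *
from workcell import env
stage()
c=env.read_camera('scene')['color'][190:240,230:300,::-1]
s=env.read_camera('side')['color'][185:235,195:265,::-1]
cv2.imwrite('pics/e5.png',np.hstack([cv2.resize(i,(400,286),interpolation=cv2.INTER_CUBIC) for i in(c,s)]))
E
```

```text
t 10.975 tcp stage [-0.0327  0.0014  0.0007] gap 0.0662 F(stage) [-4.98 -0.42  7.5 ]
tool axes in stage (cols)
 [[-6.0e-04  1.0e+00 -3.5e-03]
 [ 1.0e+00  6.0e-04 -2.0e-04]
 [-2.0e-04 -3.5e-03 -1.0e+00]]
```

Request:
carry_out:
  steps:
    - [0.55,0,0.002,0,0,0,0]
    - [0.55,0,0,0,0,0,0]

```text
clock: 11.32
tcp_pos: [0.5578, 0.0808, 0.0008]
orientation: [-0.001, 0.531, 0.848, -0.002]
wrist_force: [-3.6, -1.9, 7.3]
finger_gap: 0.066
```

Request:
carry_out:
  steps:
    - [0.55,0,0.002,0,0,0,0]
    - [0.55,0,0,0,0,0,0]

```text
clock: 11.58
tcp_pos: [0.5597, 0.0817, 0.0008]
orientation: [-0.001, 0.531, 0.848, -0.002]
wrist_force: [-4.2, -1.6, 6.9]
finger_gap: 0.0662
```

Request:
carry_out:
  steps:
    - [0.55,0,0.002,0,0,0,0]
    - [0.55,0,0,0,0,0,0]

```text
clock: 11.82
tcp_pos: [0.56, 0.0818, 0.0006]
orientation: [-0.001, 0.531, 0.847, -0.003]
wrist_force: [-7.8, -2.8, 9.9]
finger_gap: 0.0661
```

Request:
carry_out:
  steps:
    - [0.55,0,0.002,0,0,0,0]
    - [0.55,0,0,0,0,0,0]

```text
clock: 12.08
tcp_pos: [0.5601, 0.0819, 0.0005]
orientation: [-0.002, 0.531, 0.847, -0.004]
wrist_force: [-11.7, -6.1, 11.4]
finger_gap: 0.0662
```

```bash
python3 - <<'E'
from h import *
from workcell import env
stage()
for n in('scene','side'):
    c=env.read_camera(n);np.savez(f'pics/{n}6.npz',**{k:np.array(v) for k,v in c.items()})
    # dark disc predictions at holder home
    print(n,'home disc px',proj(c,T(P,np.array([.01,-.036,.036]))).round(1))
c=np.load('pics/scene6.npz')['color'][185:240,230:300,::-1];s=np.load('pics/side6.npz')['color'][185:240,195:265,::-1]
cv2.imwrite('pics/e6.png',np.hstack([cv2.resize(i,(400,314),interpolation=cv2.INTER_CUBIC) for i in(c,s)]))
E
```

```text
t 12.075 tcp stage [-0.0283  0.0013  0.0005] gap 0.0662 F(stage) [-13.14  -0.39  11.42]
tool axes in stage (cols)
 [[ 1.1e-03  1.0e+00 -9.9e-03]
 [ 1.0e+00 -1.2e-03 -8.0e-04]
 [-8.0e-04 -9.9e-03 -1.0e+00]]
scene home disc px [243.9 222.4]
side home disc px [217.6 208.6]
```

The push stopped hard at stage x −0.0283 with Fx about −13 N, so the holder is against the stop. I'll back off a few mm to unload the push with the bar still held, then rise.

Request:
carry_out:
  steps:
    - [0.55,0,0,0,0,0,0]
    - [0.55,0,-0.004,0,0,0,0]
    - [0.55,0,-0.003,0,0,0,0]
    - [0.55,0,0,0,0,0,0]
    - [0.55,0,0,-0.003,0,0,0]
    - [0.55,0,0,-0.003,0,0,0]
    - [0.55,0,0,-0.003,0,0,0]
    - [0.55,0,0,-0.003,0,0,0]
    - [0.55,0,0,-0.003,0,0,0]
    - [0.55,0,0,-0.005,0,0,0]
    - [0.55,0,0,-0.01,0,0,0]
    - [0.55,0,0,-0.02,0,0,0]
    - [0.55,0,0,-0.03,0,0,0]
    - [0.55,0,0,-0.03,0,0,0]
    - [0.55,0,0,-0.03,0,0,0]
    - [0.55,0,-0.03,-0.02,0,0,0]
    - [0.55,0,-0.03,0,0,0,0]
    - [0.55,0,0,0,0,0,0]

```text
clock: 14.42
tcp_pos: [0.5032, 0.0545, 0.1621]
orientation: [0.0, 0.531, 0.847, -0.0]
wrist_force: [0.4, -0.1, -0.2]
finger_gap: 0.0664
```

```bash
python3 - <<'E'
from h import *
from workcell import env
stage()
ims=[]
for n,(x,y) in(('scene',(225,188)),('side',(193,183))):
    c=env.read_camera(n)
    # holder corners predicted when home, in crop px
    for q in((-.02,-.058,.036),(-.02,-.014,.036),(-.02,-.036,.036)):print(n,((proj(c,T(P,np.array(q)))-[x,y]+.5)*6.4).round(0))
    ims.append(cv2.resize(c['color'][y:y+60,x:x+62,::-1],(397,384),interpolation=cv2.INTER_CUBIC))
w=env.read_camera('wrist')
for q in((-.02,-.058,.036),(-.02,-.014,.036)):print('w',proj(w,T(P,np.array(q))).round(0))
top=np.hstack(ims);cv2.imwrite('pics/f_w.png',w['color'][:,:,::-1])
ww=cv2.resize(w['color'][150:384,100:412,::-1],(794,int(234*794/312)))[:,:,:]
cv2.imwrite('pics/f.png',np.vstack([top,cv2.resize(w['color'][250:334,100:412,::-1],(794,214))]))
E
```

```text
t 14.425 tcp stage [-0.0915  0.0015  0.1621] gap 0.0664 F(stage) [ 0.31 -0.31 -0.16]
tool axes in stage (cols)
 [[ 3.e-04  1.e+00  1.e-04]
 [ 1.e+00 -3.e-04 -2.e-04]
 [-2.e-04  1.e-04 -1.e+00]]
scene [118. 163.]
scene [203. 199.]
scene [161. 181.]
side [205. 135.]
side [228. 178.]
side [216. 156.]
w [191. 246.]
w [237. 246.]
```

View pics/f.png

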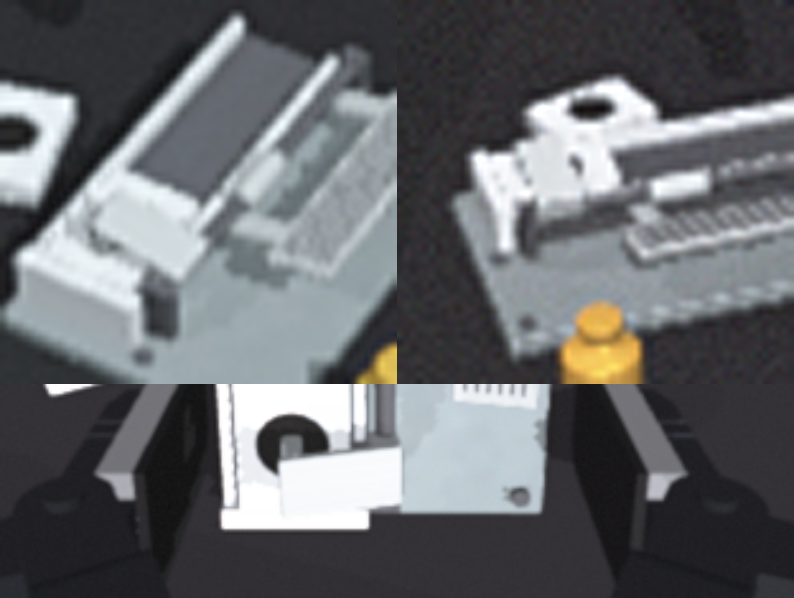

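The holder sits under the foot with its rear edge at scene-crop (130,165)–(195,195), against a prediction of (118,163)–(203,199). A last number check from the wrist disc at px (215,273), then I'll hand in if it is consistent.

```bash
python3 - <<'E'
from h import *
from workcell import env
w=env.read_camera('wrist');d=ray(w,(215,272.5),.036)[:2]-P[:2];c,s=np.cos(P[2]),np.sin(P[2])
x=c*d[0]+s*d[1];print('disc stage',x,-s*d[0]+c*d[1])
if x>.004: print(env.hand_in())
E
```

```text
disc stage 0.009355586691027764 -0.035770174273479526
the job is handed in; nothing more can be done
None
```

I pressed the thumb bar down with one fingertip and pushed the holder along the channel with the other until it hit the end stop. I then backed off slightly with the bar still held, raised the finger to release the clip, and moved clear. The job was handed in at about 14.5 s; it reports no verdict.

**Holder position:** the push stopped hard, with about 13 N against the push. The last wrist image put the holder's disc at stage x +9.4 mm, y −35.8 mm (nominal +10, −36).

**Clip:** the last pictures show the foot resting on the holder and the bar partly raised. I judged this by eye; I did not measure the clip angle or the foot's force on the holder.

**Other objects:** the spare holder and the weight appear unmoved in the final crops. I did not re-check the other objects. The wrist force reads about 0 N.

**Disagreements:**
- The fingertips were about 28 mm higher than the tool-frame text implies. I saw this in the images and confirmed it by touching the bar.
- The first stage fit, from the scene and side cameras, was about 3 mm off the wrist camera's. I used the wrist fit, and the stop and the final disc position fit it to within 3 mm.

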